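# Make up two milling job trays and send the empty tin for refill

## Robot

A 7-joint arm with a two-finger parallel gripper is mounted at the origin on the work surface. World frame = base frame: x ahead of the robot, y to its left, z up, the work surface at z = 0. Lengths are in mm, angles in rad, forces in N, time in s.
With the tool pointing down it reaches from about 400 to 925 mm from the base axis. Payload 4.1 kg.
Tool frame: the origin (TCP) lies midway between the tips of the shut fingers; the grasp point (between the pads) lies env.pinch_z behind it (env.pinch_z is the distance from the TCP to the grasp point, in mm); z points along the fingers, y is the line along which they close (so a half turn about z gives the same grasp; the last joint's range is limited). The gripper opens to 85 mm and grips with 20 to 120 N. Pads are 22 mm wide; open, the fingers measure 114 mm over their backs; the gripper's body (76 mm by 85 mm) begins 54 mm behind the grasp point. The pads swing forward as they close: fully open they stand 13 mm farther back than shut.
Start: joints at [-1.445, 0.398, 0.045, 1.537, -0.019, 1.207, -0.051], TCP at [144.868, 633.685, 231.347] pointing down, gripper open.
Joint ranges: [-2.82, 2.82], [-0.49, 2.23], [-1.37, 1.46], [0, 2.46], [-1.36, 4.5], [0.23, 2], [-2.94, 2.94]. Speed limits (rad/s): [2.57, 2.57, 3.14, 3.14, 3.14, 3.14, 3.14].

## Interface

Orientations are given as a rotation vector (axis times angle).
In Python, from workcell import env, imaging gives the robot as it stands.
- The arm moves only by the shell command python3 -m handwheel 'ROWS' [FORCE]. ROWS is JSON, a list of rows, each an object of numbers: "fingers": the closure, from -1 (fully open) to 1 (shut); "x", "y", "z": the shift along the tool's x, y, z normalised to -1 to 1, where 1 is 0.03 m; "wx", "wy", "wz": the turn, a rotation vector about the tool's x, y, z normalised to -1 to 1, where 1 is 10 degrees. A call has 1 to 5 rows; each row shifts and turns the commanded pose from where the row before left it, along the tool's axes as they then stand; what a row does not reach is not made up. A row lasts 1/8 s, in which the tool goes at most 62.5 mm and 10.7 degrees, less where a joint would pass 70% of its speed; a pose out of reach is approached as far as the arm can. A call with a number of a shift or a turn outside -1 to 1 is refused whole. A call with a gripper value outside its range is refused whole. The fingers move at their own pace and stop on an object; FORCE is the grip in N (left out, the last holds). Time passes only in rows, so rows that do not move let the fingers close. It gives the time, the measured TCP pose, the force, the opening and the grip force at its end, in the units of the state.
- env.get_state(): the state, without advancing time (a new reading comes with each control period).
- imaging.snapshot(name): name is "side" or "top"; returns the picture (384x512x3 uint8, red, green, blue); there is no depth.
- imaging.camera_model(name): a dict with "intrinsics" (3x3 intrinsics, pixels), "R" (3x3) and "t" (3): a world point X has camera coordinates R X + t. Camera axes: x right, y down, z forward; pixel columns grow to the right and rows downward; lengths in mm; the calibration is good to about 2 mm. A picture is of the moment at which its call begins. camera_model takes no time and is no camera call.
- env.hand_in(): hands the job in; it is judged then, once.
The state is a dict: "time": time; "joints": joint angles; "joint_vel": joint speeds; "tau": joint torques, N m; "position": TCP position; "orientation": TCP orientation; "ft_force": force on the tool from outside, world axes, zero at the start; "torque": the same for the moment, N m; "finger_gap": finger opening in mm; "finger_force": force on a finger pad.
Only numpy, scipy, OpenCV 4.12 (cv2) and the standard library are available. Lean on these libraries where they do the work, as an engineer would, in place of code of your own. Each camera call takes 0.05 s, during which the arm holds its last target. There are 200 camera calls.

## Task

Make up the two job trays for the next milling class from the stock on the bench: into the long tray put the white plastic block (wider pocket) and the full cutter tin (narrower pocket), into the squarer tray put the V-block (wider pocket, groove up) and the round aluminium bar (narrower pocket, on its end). Two tins look alike: feel by lifting which is full, and put the empty one in the wooden refill box. Set everything down gently without dropping it, flat on the floor of its pocket and tins lid up, and leave the caliper and the hex keys where they lie.

Things in the scene. Friction and masses are not known exactly. Their poses are not given: they have to be found in the camera images.
- block: White plastic work block, 50 mm (x) by 70 mm (y) by 40 mm high, lying flat. Origin: centre of the underside; x along the 50 mm side, the one to grasp across. About 0.2 kg.
- vblock: Steel V-block, 45 mm (x) by 60 mm (y) by 40 mm high, with a V groove 30 mm wide and 15 mm deep along y in its top and a clamp slot 4 mm deep along each long side 10 to 17 mm up; above 17 mm the sides are flat, 45 mm apart: grasp there across x. Origin: centre of the underside; z up. About 0.5 kg.
- bar: Round bar blank of bare aluminium, 36 mm across, 60 mm tall, standing on its end. Origin: centre of the lower end; z along the bar. About 0.17 kg.
- tin_a: One of two sealed round tins that look the same: black body, grey ribbed screw lid, 46 mm across, 54 mm tall, standing, lid up. One of the two is full of carbide cutters (280 to 410 g) and one is empty (40 to 60 g); only the weight felt on lifting tells which. Either may be at any of the stock places. Origin: centre of the underside; z up.
- tin_b: One of two sealed round tins that look the same: black body, grey ribbed screw lid, 46 mm across, 54 mm tall, standing, lid up. One of the two is full of carbide cutters (280 to 410 g) and one is empty (40 to 60 g); only the weight felt on lifting tells which. Either may be at any of the stock places. Origin: centre of the underside; z up.
- long_tray: Long blue plastic job tray, 82 mm (x) by 177 mm (y), with two pockets: the wider 76 by 104 mm (x by y) centred at y = +33.5 mm, the narrower 76 by 64 mm centred at y = -53.5 mm. Fixed. Walls 3 mm thick and 15 mm high above the bench, floor 3 mm thick. Origin: centre of the underside; the dividing wall between the pockets runs along x; y points from the narrower pocket to the wider one.
- square_tray: Squarer blue plastic job tray, 116 mm (x) by 153 mm (y), with two pockets: the wider 110 by 88 mm (x by y) centred at y = +29.5 mm, the narrower 110 by 56 mm centred at y = -45.5 mm. Fixed. Walls 3 mm thick and 15 mm high above the bench, floor 3 mm thick. Origin: centre of the underside; the dividing wall between the pockets runs along x; y points from the narrower pocket to the wider one.
- refill_box: Low square plywood box for empty tins, 96 mm by 96 mm, 16 mm high, walls and floor 6 mm thick, 84 mm square inside. Fixed. Origin: centre of the underside.
- caliper: Steel vernier caliper lying flat at one side of the work, 230 mm long along its y axis, about 12 mm high. Origin: middle of the beam, underside. To be left alone.
- hexkeys: Hex key set lying flat at one side of the work: black plastic holder 30 by 85 by 22 mm (origin: its underside centre) with seven steel keys reaching up to 140 mm to +x. To be left alone.
Not all that is in view belongs to the job. What is shaped like the block but purple or turquoise is not meant. Leave any blue look-alike of the vblock alone.

How it is judged (in metres and radians):
At the end, for the whole second after the job is handed in: Block and the full (heavy) tin in the long tray's wider and narrower pockets; V-block, groove up, and bar, on end, in the squarer tray's wider and narrower ones; empty tin in the refill box. Each within 4 mm of its pocket's floor, anywhere in it, tilted under 7 degrees, released, at rest (x of block in the frame of long_tray between -0.018 and 0.018 m and y of block in the frame of long_tray between 0.0035 and 0.0635 m and z of block in the frame of long_tray between -0.001 and 0.007 m and angle between each of block, vblock, bar's own z axis and vertical below 0.12 rad and linear speed of each of block, vblock, bar below 0.02 m/s and x of vblock in the frame of square_tray between -0.038 and 0.038 m and y of vblock in the frame of square_tray between 0.0055 and 0.0535 m and z of vblock in the frame of square_tray between -0.001 and 0.007 m and x of bar in the frame of square_tray between -0.042 and 0.042 m and y of bar in the frame of square_tray between -0.0635 and -0.0275 m and z of bar in the frame of square_tray between -0.001 and 0.007 m and (((x of tin_a in the frame of long_tray between -0.02 and 0.02 m and y of tin_a in the frame of long_tray between -0.0685 and -0.0385 m and z of tin_a in the frame of long_tray between -0.001 and 0.007 m and angle between tin_a's own z axis and vertical below 0.12 rad and linear speed of tin_a below 0.02 m/s) and (x of tin_b in the frame of refill_box between -0.022 and 0.022 m and y of tin_b in the frame of refill_box between -0.022 and 0.022 m and z of tin_b in the frame of refill_box between 0.002 and 0.01 m and angle between tin_b's own z axis and vertical below 0.12 rad and linear speed of tin_b below 0.02 m/s) and contact force between tin_a and long_tray above 1.5 N) or ((x of tin_b in the frame of long_tray between -0.02 and 0.02 m and y of tin_b in the frame of long_tray between -0.0685 and -0.0385 m and z of tin_b in the frame of long_tray between -0.001 and 0.007 m and angle between tin_b's own z axis and vertical below 0.12 rad and linear speed of tin_b below 0.02 m/s) and (x of tin_a in the frame of refill_box between -0.022 and 0.022 m and y of tin_a in the frame of refill_box between -0.022 and 0.022 m and z of tin_a in the frame of refill_box between 0.002 and 0.01 m and angle between tin_a's own z axis and vertical below 0.12 rad and linear speed of tin_a below 0.02 m/s) and contact force between tin_b and long_tray above 1.5 N))); the robot touches nothing.
It fails at once if the caliper or the hex keys shifted by more than 15 mm (distance of any of caliper, hexkeys from where it was at the start of the episode above 0.015 m).
It fails at once if a piece dropped or knocked: moving faster than 0.7 m/s (a fall of 25 mm) while not held by the fingers ((linear speed of block above 0.7 m/s and contact force between the fingers and block below 0.1 N) or (linear speed of vblock above 0.7 m/s and contact force between the fingers and vblock below 0.1 N) or (linear speed of bar above 0.7 m/s and contact force between the fingers and bar below 0.1 N) or (linear speed of tin_a above 0.7 m/s and contact force between the fingers and tin_a below 0.1 N) or (linear speed of tin_b above 0.7 m/s and contact force between the fingers and tin_b below 0.1 N)).
It also fails if it takes over 122 s, if anything falls off the work surface, if the arm or the gripper's body presses on something with over 40 N, if the wrist force passes 120 N, or if a joint passes its speed limit or range.

## Working session

There is one attempt and no reset: what is moved stays moved. The work goes in short steps, Python scripts to look and compute and a shell command to move; the robot and the scene stay as the last step left them, time stands still between calls to the robot, and variables do not carry over. Pictures are saved under pics/ and viewed, at most 14 in all, crops included, and the job is handed in when it is done.

```bash
mkdir -p pics; python3 - <<'E'
from workcell import env, imaging
import cv2, numpy as np
for n in ("top","side"):
    im=imaging.snapshot(n); cv2.imwrite(f"pics/{n}0.png",im[:,:,::-1])
    m=imaging.camera_model(n); R=np.array(m["R"]);print(n,np.round(m["intrinsics"],1).tolist(),R.round(3).tolist(),np.round(m["t"],1).tolist(),(-R.T@np.array(m["t"])).round())
s=env.get_state();print(s,env.pinch_z)
E
```

```text
top [[364.1, 0.0, 251.3], [0.0, 364.1, 193.5], [0.0, 0.0, 1.0]] [[-0.018, -1.0, 0.01], [-0.981, 0.015, -0.196], [0.196, -0.013, -0.981]] [-2.6, 621.9, 1092.8] [ 396.    3. 1193.]
side [[447.5, 0.0, 257.6], [0.0, 447.5, 197.4], [0.0, 0.0, 1.0]] [[0.739, -0.674, -0.001], [-0.484, -0.529, -0.697], [0.469, 0.516, -0.717]] [-443.4, 346.6, 931.2] [  58. -595.  909.]
{'time': 0.1, 'joints': array([-1.44499024,  0.39912996,  0.04505471,  1.53773842, -0.0186977 ,
        1.20686774, -0.05072232]), 'joint_vel': array([-0.00017325, -0.00253648,  0.00142273, -0.00262478, -0.00118108,
       -0.00158148, -0.00181467]), 'tau': array([ 3.05910915e-03, -4.76261508e+01,  1.36993445e+00, -2.54951835e+01,
        1.20046220e-02,  4.98289126e-03,  1.04637400e-05]), 'position': array([144.75982757, 633.11060542, 230.36692489]), 'orientation': array([-3.52258911e-01, -3.12171603e+00,  2.70286203e-03]), 'ft_force': array([ 0.5484171 , -0.20047391, -0.36372346]), 'torque': array([-0.02446829,  0.00010236,  0.01912005]), 'finger_force': 0.0, 'finger_gap': 85.46385250590819} 18.700000000000003
```

View pictures.

View pics/top0.png

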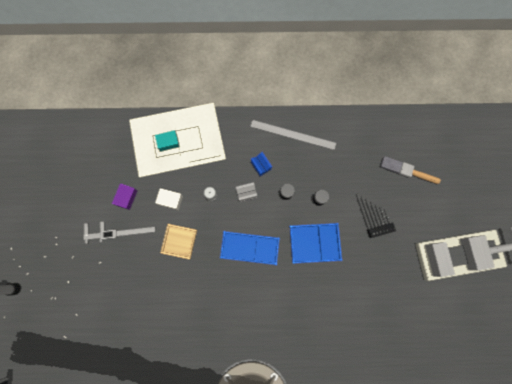

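View pics/side0.png

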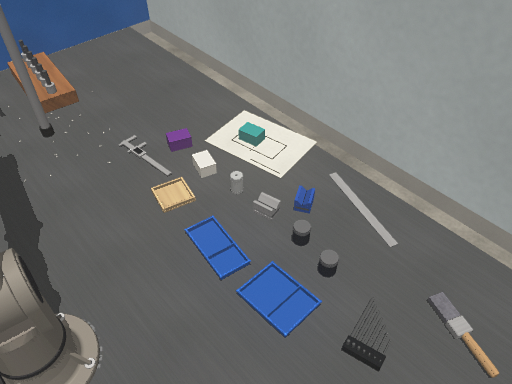

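Candidates (top view): block = white (168,198), against purple (124,196) and turquoise (168,140), plus the white paper; V-block = grey (246,191), against blue (261,163); bar (210,193); tins (287,191) and (321,197). One close crop to check, together with edges.

```bash
cat > h.py <<'E'
from workcell import env, imaging
import cv2, numpy as np
def ray(n,uv,z):
    m=imaging.camera_model(n);R=np.array(m["R"]);t=np.array(m["t"]);K=np.array(m["intrinsics"])
    c=-R.T@t; d=(R.T@np.linalg.inv(K)@np.c_[np.atleast_2d(uv),np.ones(len(np.atleast_2d(uv)))].T).T
    return (c+d*((z-c[2])/d[:,2])[:,None])[:,:2]
def contour(n,im,box,f,z):
    u0,v0,u1,v1=box; c=im[v0:v1,u0:u1].astype(np.uint8); c=cv2.resize(c,None,fx=4,fy=4,interpolation=cv2.INTER_CUBIC)
    k=max(cv2.findContours(f(c),cv2.RETR_EXTERNAL,cv2.CHAIN_APPROX_NONE)[0],key=cv2.contourArea)[:,0]
    return ray(n,(k+.5)/4-.5+[u0,v0],z)
def rect(p):
    (c,s,a)=cv2.minAreaRect(p.astype(np.float32)); return np.round(c,1),np.round(s,1),round(a,1)
E
python3 - <<'E'
from h import *
t=cv2.imread("pics/top0.png")[:,:,::-1];s=cv2.imread("pics/side0.png")[:,:,::-1]
a=cv2.resize(t[170:275,150:350],(800,420),interpolation=cv2.INTER_CUBIC)
cv2.imwrite("pics/crop1.png",a[:,:,::-1])
hsv=lambda c:cv2.cvtColor(c,cv2.COLOR_RGB2HSV)
blue=lambda c:cv2.inRange(hsv(c),(100,150,50),(130,255,255))
wood=lambda c:cv2.inRange(hsv(c),(8,60,90),(30,255,255))
bright=lambda lo:(lambda c:cv2.inRange(cv2.cvtColor(c,cv2.COLOR_RGB2GRAY),lo,255))
print("long",rect(contour("top",t,(212,225,286,272),blue,15)))
print("sq",rect(contour("top",t,(284,216,348,270),blue,15)))
print("box",rect(contour("top",t,(155,218,205,265),wood,16)))
print("block",rect(contour("top",t,(150,184,188,214),bright(150),40)))
print("vblock",rect(contour("top",t,(230,178,264,206),bright(85),40)))
print("bar",rect(contour("top",t,(198,180,222,206),bright(100),60)))
for n,b in(("t1",(276,180,300,203)),("t2",(308,185,334,210))):
    print(n,rect(contour("top",t,b,bright(60),54)))
E
```

```text
long (array([454.7,  -4.4]), array([182. ,  86.4]), 82.2)
sq (array([ 466.8, -216.4]), array([119.7, 158.3]), 2.2)
box (array([479.3, 223.2]), array([101.1, 100.3]), 77.2)
block (array([615.3, 255.5]), array([74.6, 53.7]), 74.4)
vblock (array([633.3,   2.2]), array([110. ,  91.7]), 89.1)
bar (array([627.3, 117.5]), array([49.3, 41.5]), 60.1)
t1 (array([ 629.9, -129.2]), array([77.6, 74.3]), 89.1)
t2 (array([ 608.8, -234. ]), array([85.5, 80.4]), 89.1)
```

View pics/crop1.png

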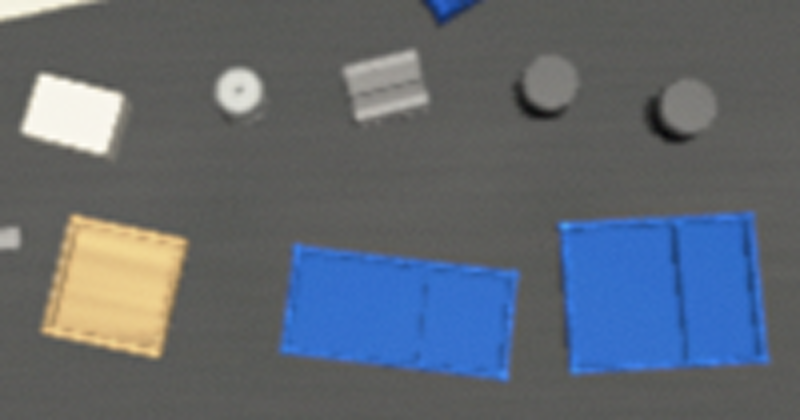

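The crop shows the right pieces: white block (168,199), bar (210,193), V-block (246,191) with its groove running left-right, and lids at (287,191) and (322,197). The dividers put both wide pockets on the left (+y). The grey masks leaked, so I'll tighten them and cross-check with the side view.

```bash
python3 - <<'E'
from h import *
t=cv2.imread("pics/top0.png")[:,:,::-1];s=cv2.imread("pics/side0.png")[:,:,::-1]
g=cv2.cvtColor(t,cv2.COLOR_RGB2GRAY)
print(g[191,232:262].tolist());print(g[178:206,246].tolist());print(g[191,276:300].tolist());print(g[180:204,287].tolist());print(g[180:208,210].tolist());print(g[199,155:190].tolist())
bright=lambda lo:(lambda c:cv2.inRange(cv2.cvtColor(c,cv2.COLOR_RGB2GRAY),lo,255))
for lo in(105,120,135):print("vb",lo,rect(contour("top",t,(232,178,262,206),bright(lo),40)))
for lo in(130,150,165):
  p=contour("top",t,(198,180,222,206),bright(lo),60);print("bar",lo,cv2.minEnclosingCircle(p.astype(np.float32)),p.min(0),p.max(0))
for lo in(80,88):
  for b in((276,180,300,203),(308,185,334,210)):
    p=contour("top",t,b,bright(lo),54);print("tin",lo,cv2.minEnclosingCircle(p.astype(np.float32)),p.min(0),p.max(0))
print("block",rect(contour("top",t,(150,184,188,214),bright(200),40)))
cv2.imwrite("pics/crop2.png",cv2.resize(s[140:280,180:350],(800,659)[:2],interpolation=cv2.INTER_CUBIC)[:600,:,::-1])
E
```

```text
[90, 91, 89, 83, 96, 136, 154, 156, 158, 156, 155, 150, 148, 144, 142, 134, 123, 117, 124, 133, 132, 133, 132, 125, 103, 92, 91, 91, 89, 92]
[92, 92, 92, 91, 90, 106, 154, 179, 173, 157, 154, 155, 155, 142, 126, 136, 143, 155, 178, 180, 136, 101, 91, 94, 94, 95, 94, 95]
[93, 85, 64, 51, 64, 101, 124, 127, 128, 127, 126, 128, 127, 127, 128, 127, 129, 124, 110, 95, 92, 89, 90, 89]
[90, 92, 92, 101, 121, 125, 125, 126, 126, 126, 126, 128, 127, 128, 127, 130, 122, 78, 32, 48, 87, 94, 93, 92]
[91, 88, 90, 90, 91, 88, 110, 169, 211, 218, 216, 199, 178, 204, 220, 222, 219, 192, 130, 96, 97, 93, 92, 92, 92, 91, 91, 91]
[114, 186, 241, 245, 245, 244, 244, 244, 244, 244, 244, 244, 244, 244, 244, 244, 244, 244, 244, 243, 245, 245, 246, 236, 172, 130, 116, 100, 91, 91, 92, 93, 92, 91, 91]
vb 105 (array([634.1,   3. ]), array([54.8, 65.7]), 14.5)
vb 120 (array([635.4,   3.7]), array([48.6, 63.2]), 13.4)
vb 135 (array([646. ,   6.1]), array([24.9, 60.8]), 13.4)
bar 130 ((628.3671875, 120.1241226196289), 19.328001022338867) [610.0390653 101.7708362] [647.38434003 139.03598242]
bar 150 ((628.7379150390625, 120.1283950805664), 18.103500366210938) [610.86854301 102.56754881] [645.79168542 137.46411518]
bar 165 ((628.6822509765625, 120.12998962402344), 17.335651397705078) [611.67351347 103.35973376] [644.98961952 136.6778414 ]
tin 80 ((629.9464721679688, -129.22122192382812), 53.74906921386719) [ 592.19810544 -168.62487421] [667.65891122 -89.81754818]
tin 80 ((608.81396484375, -233.96926879882812), 58.68452453613281) [ 567.97984337 -277.34544182] [ 649.60640635 -190.59309389]
tin 88 ((629.9464721679688, -129.22122192382812), 53.74906921386719) [ 592.19810544 -168.62487421] [667.65891122 -89.81754818]
tin 88 ((608.81396484375, -233.96926879882812), 58.68452453613281) [ 567.97984337 -277.34544182] [ 649.60640635 -190.59309389]
block (array([615.5, 255.7]), array([70.3, 50.3]), 74.6)
```

View pics/crop2.png

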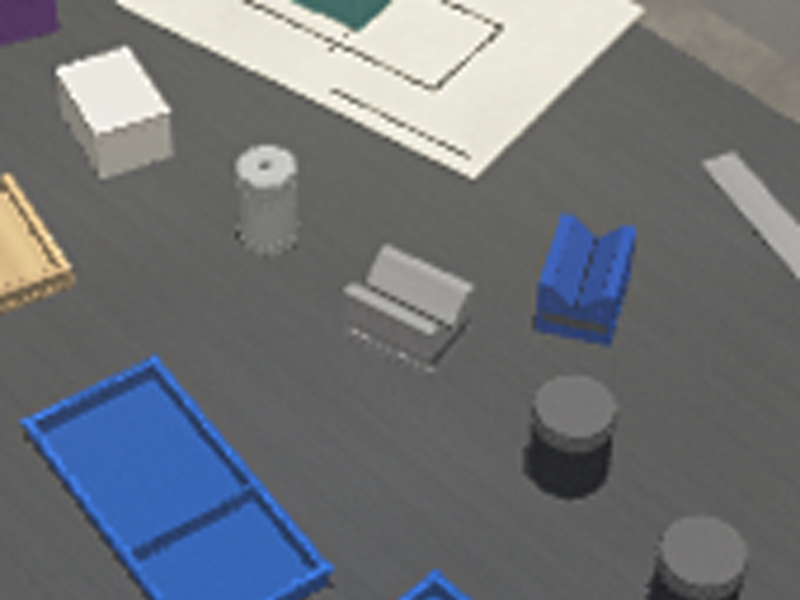

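```bash
cat >> h.py <<'E'
from scipy.spatial.transform import Rotation as Ro
def plan(x,y,z,az):
    s=env.get_state(); R=Ro.from_rotvec(s["orientation"]); a=np.radians(az)
    best=None
    for k in(0,np.pi):
        yv=np.array([np.cos(a+k),np.sin(a+k),0]); zv=np.array([0,0,-1.]); T=Ro.from_matrix(np.c_[np.cross(yv,zv),yv,zv])
        w=np.degrees((R.inv()*T).as_rotvec())
        if best is None or abs(w[2])<abs(best[0][2]): best=(w,T)
    w,T=best
    print("t %.2f pos"%s["time"],s["position"].round(1),"turn units",(w/10).round(2),"shift units",(T.inv().apply(np.array([x,y,z])-s["position"])/30).round(2),
     "F",s["ft_force"].round(2),"gap %.1f ff %.1f"%(s["finger_gap"],s["finger_force"]),"q7 %.2f"%s["joints"][6])
E
python3 - <<'E'
from h import *
t=cv2.imread("pics/top0.png")[:,:,::-1]
g=lambda c:cv2.inRange(cv2.cvtColor(c,cv2.COLOR_RGB2GRAY),110,255)
for b in((276,180,300,203),(308,185,334,210)):
    p=contour("top",t,b,g,54);print("tin",cv2.minEnclosingCircle(p.astype(np.float32)),p.min(0),p.max(0))
plan(615.5,255.7,120,-15.4)
E
python3 -m handwheel '[{"fingers":-1}]' 60
```

```text
tin ((633.9453125, -128.99749755859375), 21.7593994140625) [ 612.21302236 -149.59381162] [ 654.71340518 -108.59284033]
tin ((612.0420532226562, -238.81886291503906), 21.60539436340332) [ 591.78529314 -259.15805445] [ 633.37905206 -217.96682677]
t 0.10 pos [144.8 633.1 230.4] turn units [-0.01 -0.01 -8.75] shift units [  7.96 -18.47   3.68] F [ 0.55 -0.2  -0.36] gap 85.5 ff 0.0 q7 -0.05validation failed for argument at $[0]...
```

```bash
sed -i 's/if best is None or .*/if np.cos(a+k-np.arctan2(y,x))>0: best=(w,T)/' h.py
python3 -m handwheel '[{"fingers":-1,"x":0,"y":0,"z":0,"wx":0,"wy":0,"wz":1}]' 60
python3 -c "
from h import *
plan(615.5,255.7,120,-15.4)"
```

```text
time: 0.22
position: [144.8, 633.2, 230.6]
orientation: [-0.63, -3.078, 0.002]
ft_force: [-0.7, -0.9, -0.4]
finger_gap: 85.2
finger_force: 0.0
t 0.23 pos [144.8 633.2 230.6] turn units [-0.01  0.01  8.23] shift units [-7.97 18.47  3.69] F [-0.7  -0.91 -0.39] gap 85.2 ff 0.0 q7 -0.22
```

```bash
python3 -m handwheel '[{"fingers":-1,"x":0,"y":0,"z":0,"wx":0,"wy":0,"wz":1},{"fingers":-1,"x":0,"y":0,"z":0,"wx":0,"wy":0,"wz":1},{"fingers":-1,"x":0,"y":0,"z":0,"wx":0,"wy":0,"wz":1},{"fingers":-1,"x":0,"y":0,"z":0,"wx":0,"wy":0,"wz":1},{"fingers":-1,"x":0,"y":0,"z":0,"wx":0,"wy":0,"wz":1}]'
python3 -m handwheel '[{"fingers":-1,"x":0,"y":0,"z":0,"wz":1},{"fingers":-1,"x":0,"y":0,"z":0,"wz":1},{"fingers":-1,"x":0,"y":0,"z":0,"wz":1},{"fingers":-1,"x":0,"y":0,"z":0,"wz":0.2}]'
python3 -c "
from h import *
plan(615.5,255.7,120,-15.4)"
```

```text
time: 0.85
position: [144.7, 633.3, 230.7]
orientation: [1.873, 2.522, -0.002]
ft_force: [0.0, -0.5, -1.1]
finger_gap: 85.4
finger_force: 0.0
t 0.85 pos [144.7 633.3 230.7] turn units [-0.    0.01  3.22] shift units [-7.97 18.47  3.69] F [ 0.04 -0.48 -1.14] gap 85.4 ff 0.0 q7 -1.04validation failed for argument at $[0]...
```

```bash
python3 -m handwheel '[{"fingers":-1,"x":0,"y":0,"z":0,"wx":0,"wy":0,"wz":1},{"fingers":-1,"x":0,"y":0,"z":0,"wx":0,"wy":0,"wz":1},{"fingers":-1,"x":0,"y":0,"z":0,"wx":0,"wy":0,"wz":1},{"fingers":-1,"x":0,"y":0,"z":0,"wx":0,"wy":0,"wz":0.2},{"fingers":-1,"x":-0.4,"y":0.9,"z":0.2,"wx":0,"wy":0,"wz":0}]' | grep pos
for i in 1 2 3; do python3 -m handwheel '[{"fingers":-1,"x":-0.4,"y":0.9,"z":0.2,"wx":0,"wy":0,"wz":0},{"fingers":-1,"x":-0.4,"y":0.9,"z":0.2,"wx":0,"wy":0,"wz":0},{"fingers":-1,"x":-0.4,"y":0.9,"z":0.2,"wx":0,"wy":0,"wz":0},{"fingers":-1,"x":-0.4,"y":0.9,"z":0.2,"wx":0,"wy":0,"wz":0},{"fingers":-1,"x":-0.4,"y":0.9,"z":0.2,"wx":0,"wy":0,"wz":0}]' | grep pos; done
python3 -c "
from h import *
plan(615.5,255.7,120,-15.4)"
```

```text
position: [165.0, 616.7, 225.0]
position: [283.6, 521.7, 195.0]
position: [398.6, 429.2, 165.0]
position: [513.6, 336.6, 134.9]
t 3.35 pos [513.6 336.6 134.9] turn units [-0.    0.    0.07] shift units [-1.7   3.99  0.5 ] F [0.23 0.3  1.02] gap 85.5 ff 0.0 q7 -0.70
```

```bash
python3 -m handwheel '[{"fingers":-1,"x":-0.42,"y":1,"z":0.1,"wx":0,"wy":0,"wz":0.07},{"fingers":-1,"x":-0.42,"y":1,"z":0.1,"wx":0,"wy":0,"wz":0},{"fingers":-1,"x":-0.42,"y":1,"z":0.1,"wx":0,"wy":0,"wz":0},{"fingers":-1,"x":-0.42,"y":1,"z":0.1,"wx":0,"wy":0,"wz":0},{"fingers":-1,"x":0,"y":0,"z":0,"wx":0,"wy":0,"wz":0}]' | grep pos
python3 - <<'E'
from h import *
plan(615.5,255.7,14,-15.4)
im=imaging.snapshot("side");cv2.imwrite("pics/b1.png",cv2.resize(im[100:220,140:300],(640,480))[:,:,::-1])
E
```

```text
position: [617.3, 253.2, 123.0]
t 3.98 pos [617.3 253.2 123. ] turn units [ 0.01  0.01 -0.04] shift units [ 0.07 -0.08  3.63] F [-0.21  0.54 -0.24] gap 85.2 ff 0.0 q7 -0.50
```

View pics/b1.png

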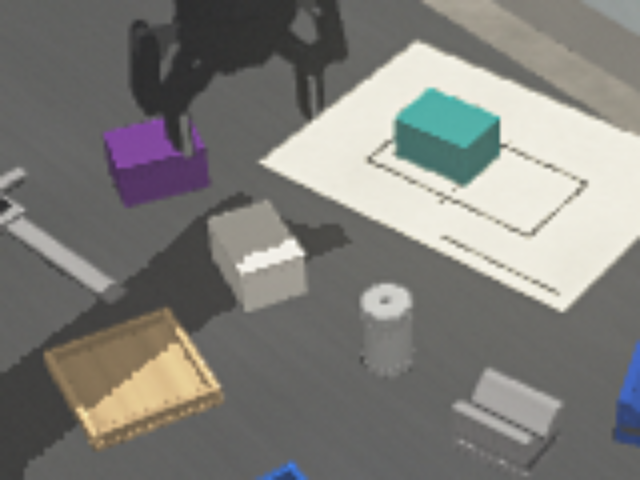

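The gripper is open above the white block (240,255 in the crop), straddling it in x, and nothing is in the way. Descend and grip.

```bash
python3 -m handwheel '[{"fingers":-1,"x":0.07,"y":-0.08,"z":0.95,"wx":0,"wy":0,"wz":-0.04},{"fingers":-1,"x":0,"y":0,"z":0.95,"wx":0,"wy":0,"wz":0},{"fingers":-1,"x":0,"y":0,"z":0.9,"wx":0,"wy":0,"wz":0},{"fingers":-1,"x":0,"y":0,"z":0.5,"wx":0,"wy":0,"wz":0},{"fingers":-1,"x":0,"y":0,"z":0.33,"wx":0,"wy":0,"wz":0}]' | grep -E "pos|for"
python3 -m handwheel '[{"fingers":-1,"x":0,"y":0,"z":0,"wx":0,"wy":0,"wz":0},{"fingers":1,"x":0,"y":0,"z":0,"wx":0,"wy":0,"wz":0},{"fingers":1,"x":0,"y":0,"z":0,"wx":0,"wy":0,"wz":0},{"fingers":1,"x":0,"y":0,"z":0,"wx":0,"wy":0,"wz":0},{"fingers":1,"x":0,"y":0,"z":0,"wx":0,"wy":0,"wz":0}]' 60
python3 -m handwheel '[{"fingers":1,"x":0,"y":0,"z":0,"wx":0,"wy":0,"wz":0},{"fingers":1,"x":0,"y":0,"z":0,"wx":0,"wy":0,"wz":0},{"fingers":1,"x":0,"y":0,"z":0,"wx":0,"wy":0,"wz":0}]'
```

```text
position: [613.0, 260.5, 13.9]
ft_force: [-0.0, -0.3, 0.1]
finger_force: 0.0
time: 5.28
position: [615.0, 259.7, 15.8]
orientation: [2.495, 1.908, 0.004]
ft_force: [-0.1, -0.7, 5.1]
finger_gap: 48.7
finger_force: 65.5
time: 5.65
position: [615.0, 259.7, 15.8]
orientation: [2.495, 1.908, 0.004]
ft_force: [0.2, 0.5, 5.2]
finger_gap: 48.9
finger_force: 65.6
```

```bash
python3 -m handwheel '[{"fingers":1,"x":0,"y":0,"z":-0.3,"wx":0,"wy":0,"wz":0},{"fingers":1,"x":0,"y":0,"z":-1,"wx":0,"wy":0,"wz":0},{"fingers":1,"x":0,"y":0,"z":-1,"wx":0,"wy":0,"wz":0},{"fingers":1,"x":0,"y":0,"z":0,"wx":0,"wy":0,"wz":-0.75},{"fingers":1,"x":0,"y":0,"z":0,"wx":0,"wy":0,"wz":0}]' 
python3 - <<'E'
from h import *
plan(459.8,32.8,28,-7.8)
E
```

```text
time: 6.28
position: [612.9, 259.4, 83.3]
orientation: [-2.366, -2.066, 0.001]
ft_force: [-0.2, 0.4, -3.0]
finger_gap: 48.7
finger_force: 64.8
t 6.28 pos [612.9 259.4  83.3] turn units [-0.01 -0.    0.  ] shift units [-8.18 -4.03  1.84] F [-0.24  0.43 -3.  ] gap 48.7 ff 64.8 q7 -0.37
```

```bash
for i in 1 2; do python3 -m handwheel '[{"fingers":1,"x":-0.82,"y":-0.4,"z":0,"wx":0,"wy":0,"wz":0},{"fingers":1,"x":-0.82,"y":-0.4,"z":0,"wx":0,"wy":0,"wz":0},{"fingers":1,"x":-0.82,"y":-0.4,"z":0,"wx":0,"wy":0,"wz":0},{"fingers":1,"x":-0.82,"y":-0.4,"z":0,"wx":0,"wy":0,"wz":0},{"fingers":1,"x":-0.82,"y":-0.4,"z":0,"wx":0,"wy":0,"wz":0}]'|grep pos;done
python3 -m handwheel '[{"fingers":1,"x":0,"y":0,"z":0.9,"wx":0,"wy":0,"wz":0},{"fingers":1,"x":0,"y":0,"z":0.9,"wx":0,"wy":0,"wz":0},{"fingers":1,"x":0,"y":0,"z":0,"wx":0,"wy":0,"wz":0}]'|grep -E "pos|force"
python3 - <<'E'
from h import *
plan(459.8,32.8,19.3,-7.8)
im=imaging.snapshot("side");cv2.imwrite("pics/b2.png",cv2.resize(im[190:310,170:330],(640,480))[:,:,::-1])
E
```

```text
position: [536.2, 144.6, 82.6]
position: [460.4, 30.9, 82.8]
position: [459.3, 31.2, 27.7]
ft_force: [0.0, -0.6, -1.7]
finger_force: 64.6
t 7.90 pos [459.3  31.2  27.7] turn units [-0.03  0.01  0.  ] shift units [0.05 0.01 0.28] F [ 0.   -0.59 -1.72] gap 49.0 ff 64.6 q7 -0.03
```

View pics/b2.png

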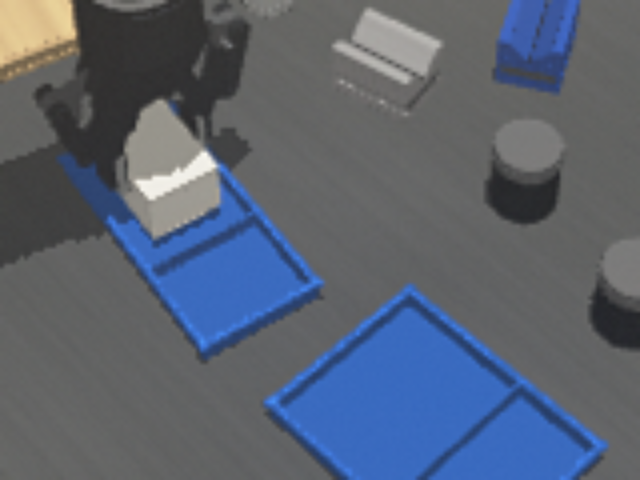

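The block hangs square over the wide pocket, clear of the divider. Lower, release, rise.

```bash
python3 -m handwheel '[{"fingers":1,"x":0.05,"y":0,"z":0.15,"wx":0,"wy":0,"wz":0},{"fingers":1,"x":0,"y":0,"z":0.15,"wx":0,"wy":0,"wz":0},{"fingers":1,"x":0,"y":0,"z":0,"wx":0,"wy":0,"wz":0},{"fingers":1,"x":0,"y":0,"z":0,"wx":0,"wy":0,"wz":0}]'|grep -E "pos|force"
python3 -m handwheel '[{"fingers":1,"x":0,"y":0,"z":0.03,"wx":0,"wy":0,"wz":0},{"fingers":1,"x":0,"y":0,"z":0,"wx":0,"wy":0,"wz":0}]'|grep -E "pos|force"
```

```text
position: [462.2, 33.2, 20.6]
ft_force: [-0.4, 0.2, -2.2]
finger_force: 64.6
position: [462.1, 33.2, 19.5]
ft_force: [1.5, 0.7, -1.8]
finger_force: 64.6
```

```bash
python3 -m handwheel '[{"fingers":1,"x":0,"y":0,"z":0.04,"wx":0,"wy":0,"wz":0},{"fingers":1,"x":0,"y":0,"z":0,"wx":0,"wy":0,"wz":0}]'|grep -E "pos|force"
python3 -m handwheel '[{"fingers":0,"x":0,"y":0,"z":0,"wx":0,"wy":0,"wz":0},{"fingers":-1,"x":0,"y":0,"z":0,"wx":0,"wy":0,"wz":0},{"fingers":-1,"x":0,"y":0,"z":0,"wx":0,"wy":0,"wz":0},{"fingers":-1,"x":0,"y":0,"z":-0.3,"wx":0,"wy":0,"wz":0},{"fingers":-1,"x":0,"y":0,"z":-1,"wx":0,"wy":0,"wz":0}]'|grep -E "pos|force|gap"
python3 -m handwheel '[{"fingers":-1,"x":0,"y":0,"z":-1,"wx":0,"wy":0,"wz":0},{"fingers":-1,"x":0,"y":0,"z":-0.5,"wx":0,"wy":0,"wz":0}]'|grep pos
python3 - <<'E'
from h import *
plan(628.7,120.1,110,10.8)
E
```

```text
position: [462.2, 33.2, 18.8]
ft_force: [-2.2, -0.7, 4.5]
finger_force: 65.3
position: [460.9, 32.9, 57.1]
ft_force: [0.6, -0.9, 1.0]
finger_gap: 85.0
finger_force: 0.0
position: [463.1, 33.3, 104.1]
t 9.82 pos [463.1  33.3 104.1] turn units [ 0.02 -0.01 -1.85] shift units [ 1.81  5.97 -0.2 ] F [ 0.62 -0.14  0.23] gap 85.7 ff 0.0 q7 -0.13
```

```bash
python3 - <<'E'
from h import *
plan(636,3.8,110,13.4)
E
python3 -m handwheel '[{"fingers":-1,"x":0,"y":0,"z":0,"wx":0,"wy":0,"wz":-1},{"fingers":-1,"x":0,"y":0,"z":0,"wx":0,"wy":0,"wz":-1},{"fingers":-1,"x":0,"y":0,"z":0,"wx":0,"wy":0,"wz":-0.1},{"fingers":-1,"x":0,"y":0,"z":0,"wx":0,"wy":0,"wz":0}]'|grep pos
python3 - <<'E'
from h import *
plan(636,3.8,110,13.4)
E
```

```text
t 9.82 pos [463.1  33.3 104.1] turn units [ 0.02 -0.   -2.11] shift units [-2.29  5.38 -0.2 ] F [ 0.62 -0.14  0.23] gap 85.7 ff 0.0 q7 -0.13
position: [461.9, 33.1, 102.2]
t 10.32 pos [461.9  33.1 102.2] turn units [-0.   -0.   -0.02] shift units [-2.29  5.42 -0.26] F [ 0.52 -0.75  0.16] gap 85.5 ff 0.0 q7 0.21
```

```bash
python3 -m handwheel '[{"fingers":-1,"x":-0.38,"y":0.9,"z":0,"wx":0,"wy":0,"wz":0},{"fingers":-1,"x":-0.38,"y":0.9,"z":0,"wx":0,"wy":0,"wz":0},{"fingers":-1,"x":-0.38,"y":0.9,"z":0,"wx":0,"wy":0,"wz":0},{"fingers":-1,"x":-0.38,"y":0.9,"z":0,"wx":0,"wy":0,"wz":0},{"fingers":-1,"x":-0.38,"y":0.9,"z":0,"wx":0,"wy":0,"wz":0}]'|grep pos
python3 -m handwheel '[{"fingers":-1,"x":-0.38,"y":0.9,"z":0,"wx":0,"wy":0,"wz":0},{"fingers":-1,"x":0,"y":0,"z":0,"wx":0,"wy":0,"wz":0},{"fingers":-1,"x":0,"y":0,"z":0,"wx":0,"wy":0,"wz":0}]'|grep pos
python3 - <<'E'
from h import *
plan(636,3.8,14,13.4)
E
```

```text
position: [607.3, 8.7, 101.9]
position: [634.5, 4.0, 101.7]
t 11.32 pos [634.5   4.  101.7] turn units [-0.01 -0.   -0.01] shift units [-0.02  0.05  2.92] F [-0.59  0.48 -0.68] gap 85.1 ff 0.0 q7 0.38
```

```bash
python3 -m handwheel '[{"fingers":-1,"x":0,"y":0.05,"z":0.9,"wx":0,"wy":0,"wz":0},{"fingers":-1,"x":0,"y":0,"z":0.9,"wx":0,"wy":0,"wz":0},{"fingers":-1,"x":0,"y":0,"z":0.7,"wx":0,"wy":0,"wz":0},{"fingers":-1,"x":0,"y":0,"z":0.4,"wx":0,"wy":0,"wz":0},{"fingers":-1,"x":0,"y":0,"z":0,"wx":0,"wy":0,"wz":0}]'|grep -E "pos|force|gap"
python3 -m handwheel '[{"fingers":1,"x":0,"y":0,"z":0,"wx":0,"wy":0,"wz":0},{"fingers":1,"x":0,"y":0,"z":0,"wx":0,"wy":0,"wz":0},{"fingers":1,"x":0,"y":0,"z":0,"wx":0,"wy":0,"wz":0},{"fingers":1,"x":0,"y":0,"z":0,"wx":0,"wy":0,"wz":0},{"fingers":1,"x":0,"y":0,"z":0,"wx":0,"wy":0,"wz":0}]' 80 |grep -E "pos|force|gap"
python3 -m handwheel '[{"fingers":1,"x":0,"y":0,"z":-0.3,"wx":0,"wy":0,"wz":0},{"fingers":1,"x":0,"y":0,"z":-1,"wx":0,"wy":0,"wz":0},{"fingers":1,"x":0,"y":0,"z":-1,"wx":0,"wy":0,"wz":0},{"fingers":1,"x":0,"y":0,"z":0,"wx":0,"wy":0,"wz":1},{"fingers":1,"x":0,"y":0,"z":0,"wx":0,"wy":0,"wz":0.12}]'
python3 - <<'E'
from h import *
plan(465.7,-186.9,28,2.2)
E
```

```text
position: [636.3, 4.3, 14.6]
ft_force: [-0.4, 0.8, 0.8]
finger_gap: 85.3
finger_force: 0.0
position: [637.7, 4.1, 16.5]
ft_force: [-0.8, -0.6, 5.7]
finger_gap: 43.9
finger_force: 85.0
time: 13.2
position: [636.1, 4.6, 83.9]
orientation: [-2.178, -2.263, 0.001]
ft_force: [0.3, 0.2, -4.6]
finger_gap: 43.5
finger_force: 84.0
t 13.20 pos [636.1   4.6  83.9] turn units [-0.01 -0.   -0.  ] shift units [-6.16 -5.92  1.86] F [ 0.29  0.23 -4.63] gap 43.5 ff 84.0 q7 0.22
```

```bash
for i in 1 2; do python3 -m handwheel '[{"fingers":1,"x":-0.77,"y":-0.74,"z":0,"wx":0,"wy":0,"wz":0},{"fingers":1,"x":-0.77,"y":-0.74,"z":0,"wx":0,"wy":0,"wz":0},{"fingers":1,"x":-0.77,"y":-0.74,"z":0,"wx":0,"wy":0,"wz":0},{"fingers":1,"x":-0.77,"y":-0.74,"z":0,"wx":0,"wy":0,"wz":0}]'|grep pos;done
python3 -m handwheel '[{"fingers":1,"x":0,"y":0,"z":0.9,"wx":0,"wy":0,"wz":0},{"fingers":1,"x":0,"y":0,"z":0.9,"wx":0,"wy":0,"wz":0},{"fingers":1,"x":0,"y":0,"z":0,"wx":0,"wy":0,"wz":0},{"fingers":1,"x":0,"y":0,"z":0,"wx":0,"wy":0,"wz":0}]'|grep -E "pos|force"
python3 - <<'E'
from h import *
plan(465.7,-186.9,19.5,2.2)
im=imaging.snapshot("top");cv2.imwrite("pics/v1.png",cv2.resize(im[180:280,200:350],(750,500))[:,:,::-1])
E
```

```text
position: [549.9, -91.8, 83.4]
position: [464.8, -187.3, 83.6]
position: [466.6, -187.2, 30.7]
ft_force: [0.5, -0.2, -3.5]
finger_force: 83.6
t 14.70 pos [ 466.6 -187.2   30.7] turn units [ 0.  0. -0.] shift units [ 0.01 -0.03  0.37] F [ 0.52 -0.16 -3.5 ] gap 43.7 ff 83.6 q7 0.64
```

View pics/v1.png

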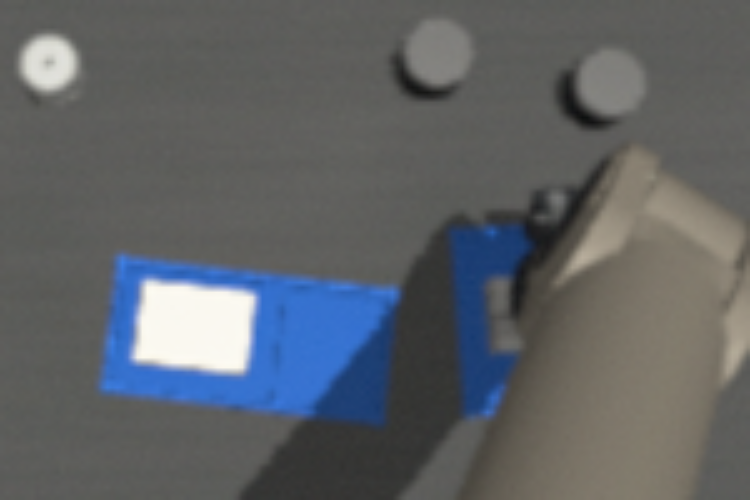

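The block sits centrally in its pocket (195,325), and the V-block (500,315) is over the left pocket of the square tray. Lower in small steps to contact.

```bash
python3 -m handwheel '[{"fingers":1,"x":0,"y":0,"z":0.2,"wx":0,"wy":0,"wz":0},{"fingers":1,"x":0,"y":0,"z":0.15,"wx":0,"wy":0,"wz":0},{"fingers":1,"x":0,"y":0,"z":0,"wx":0,"wy":0,"wz":0},{"fingers":1,"x":0,"y":0,"z":0,"wx":0,"wy":0,"wz":0}]'|grep -E "pos|force"
python3 -m handwheel '[{"fingers":1,"x":0,"y":0,"z":0.03,"wx":0,"wy":0,"wz":0},{"fingers":1,"x":0,"y":0,"z":0,"wx":0,"wy":0,"wz":0}]'|grep -E "pos|force"
```

```text
position: [466.2, -187.0, 19.7]
ft_force: [-0.2, -0.7, -4.8]
finger_force: 83.9
position: [466.3, -187.0, 19.4]
ft_force: [-2.5, 1.7, 5.4]
finger_force: 84.9
```

```bash
python3 -m handwheel '[{"fingers":1,"x":0,"y":0,"z":0.03,"wx":0,"wy":0,"wz":0},{"fingers":1,"x":0,"y":0,"z":0,"wx":0,"wy":0,"wz":0}]'|grep -E "pos|force"
```

```text
position: [466.3, -187.0, 19.4]
ft_force: [-5.4, 2.4, 14.7]
finger_force: 86.1
```

```bash
python3 -m handwheel '[{"fingers":0,"x":0,"y":0,"z":0,"wx":0,"wy":0,"wz":0},{"fingers":-1,"x":0,"y":0,"z":0,"wx":0,"wy":0,"wz":0},{"fingers":-1,"x":0,"y":0,"z":0,"wx":0,"wy":0,"wz":0},{"fingers":-1,"x":0,"y":0,"z":-0.3,"wx":0,"wy":0,"wz":0},{"fingers":-1,"x":0,"y":0,"z":-1,"wx":0,"wy":0,"wz":0}]'|grep -E "pos|force|gap"
python3 -m handwheel '[{"fingers":-1,"x":0,"y":0,"z":-1,"wx":0,"wy":0,"wz":0},{"fingers":-1,"x":0,"y":0,"z":-1,"wx":0,"wy":0,"wz":0},{"fingers":-1,"x":0,"y":0,"z":0,"wx":0,"wy":0,"wz":1},{"fingers":-1,"x":0,"y":0,"z":0,"wx":0,"wy":0,"wz":0}]'|grep pos
python3 - <<'E'
from h import *
plan(633.9,-129,110,-7.8)
E
```

```text
position: [465.2, -186.6, 56.6]
ft_force: [0.1, 0.4, 0.6]
finger_gap: 85.7
finger_force: 0.0
position: [466.6, -187.0, 117.6]
t 16.88 pos [ 466.6 -187.   117.6] turn units [ 0.01 -0.    0.  ] shift units [2.67 5.26 0.25] F [-0.38  0.15 -0.04] gap 84.9 ff 0.0 q7 0.39
```

```bash
python3 -m handwheel '[{"fingers":-1,"x":0.44,"y":0.88,"z":0,"wx":0,"wy":0,"wz":0},{"fingers":-1,"x":0.44,"y":0.88,"z":0,"wx":0,"wy":0,"wz":0},{"fingers":-1,"x":0.44,"y":0.88,"z":0,"wx":0,"wy":0,"wz":0},{"fingers":-1,"x":0.44,"y":0.88,"z":0,"wx":0,"wy":0,"wz":0},{"fingers":-1,"x":0.44,"y":0.88,"z":0,"wx":0,"wy":0,"wz":0}]'|grep pos
python3 -m handwheel '[{"fingers":-1,"x":0.44,"y":0.86,"z":0,"wx":0,"wy":0,"wz":0},{"fingers":-1,"x":0,"y":0,"z":0,"wx":0,"wy":0,"wz":0},{"fingers":-1,"x":0,"y":0,"z":0,"wx":0,"wy":0,"wz":0}]'|grep -E "pos|force"
python3 - <<'E'
from h import *
plan(633.9,-129,14,-7.8)
E
```

```text
position: [606.6, -139.3, 116.4]
position: [632.4, -130.7, 116.4]
ft_force: [0.5, -1.0, -1.2]
finger_force: 0.0
t 17.88 pos [ 632.4 -130.7  116.4] turn units [-0.01  0.   -0.  ] shift units [0.06 0.04 3.41] F [ 0.49 -1.04 -1.24] gap 85.5 ff 0.0 q7 0.27
```

```bash
python3 -m handwheel '[{"fingers":-1,"x":0.06,"y":0.04,"z":0.9,"wx":0,"wy":0,"wz":0},{"fingers":-1,"x":0,"y":0,"z":0.9,"wx":0,"wy":0,"wz":0},{"fingers":-1,"x":0,"y":0,"z":0.9,"wx":0,"wy":0,"wz":0},{"fingers":-1,"x":0,"y":0,"z":0.7,"wx":0,"wy":0,"wz":0},{"fingers":-1,"x":0,"y":0,"z":0,"wx":0,"wy":0,"wz":0}]'|grep -E "pos|force|gap"
python3 -m handwheel '[{"fingers":1,"x":0,"y":0,"z":0,"wx":0,"wy":0,"wz":0},{"fingers":1,"x":0,"y":0,"z":0,"wx":0,"wy":0,"wz":0},{"fingers":1,"x":0,"y":0,"z":0,"wx":0,"wy":0,"wz":0},{"fingers":1,"x":0,"y":0,"z":0,"wx":0,"wy":0,"wz":0},{"fingers":1,"x":0,"y":0,"z":0,"wx":0,"wy":0,"wz":0}]' 60 |grep -E "pos|force|gap"
python3 -m handwheel '[{"fingers":1,"x":0,"y":0,"z":-0.3,"wx":0,"wy":0,"wz":0},{"fingers":1,"x":0,"y":0,"z":-1,"wx":0,"wy":0,"wz":0},{"fingers":1,"x":0,"y":0,"z":-1,"wx":0,"wy":0,"wz":0},{"fingers":1,"x":0,"y":0,"z":-0.4,"wx":0,"wy":0,"wz":0},{"fingers":1,"x":0,"y":0,"z":0,"wx":0,"wy":0,"wz":0}]'|grep -E "pos|force|gap"
for i in 1 2 3 4; do python3 -m handwheel '[{"fingers":1,"x":0,"y":0,"z":0,"wx":0,"wy":0,"wz":0},{"fingers":1,"x":0,"y":0,"z":0,"wx":0,"wy":0,"wz":0}]'|grep ft;done
```

```text
position: [633.0, -128.6, 13.4]
ft_force: [0.1, 0.5, -0.4]
finger_gap: 85.5
finger_force: 0.0
position: [636.1, -128.9, 16.5]
ft_force: [1.0, -0.7, 5.7]
finger_gap: 45.0
finger_force: 61.2
position: [635.2, -128.4, 96.5]
ft_force: [-0.8, 0.5, -0.4]
finger_gap: 45.2
finger_force: 61.2
ft_force: [0.1, -0.2, -0.8]
ft_force: [0.9, 0.1, -0.7]
ft_force: [-0.7, 0.6, -0.3]
ft_force: [-0.0, 0.2, -0.9]
```

Tin 1 weighs about 0.6 N, so it is the empty one and goes to the refill box.

```bash
python3 - <<'E'
from h import *
plan(479.3,223.2,32,-7.8)
E
```

```text
t 20.75 pos [ 634.9 -128.5   96. ] turn units [ 0.   -0.   -0.01] shift units [10.91 -6.73  2.13] F [-0.01  0.23 -0.89] gap 44.7 ff 61.2 q7 0.28
```

```bash
for i in 1 2 3; do python3 -m handwheel '[{"fingers":1,"x":0.91,"y":-0.56,"z":0,"wx":0,"wy":0,"wz":0},{"fingers":1,"x":0.91,"y":-0.56,"z":0,"wx":0,"wy":0,"wz":0},{"fingers":1,"x":0.91,"y":-0.56,"z":0,"wx":0,"wy":0,"wz":0},{"fingers":1,"x":0.91,"y":-0.56,"z":0,"wx":0,"wy":0,"wz":0}]'|grep -E "pos";done
python3 -m handwheel '[{"fingers":1,"x":0,"y":0,"z":0,"wx":0,"wy":0,"wz":0},{"fingers":1,"x":0,"y":0,"z":0.9,"wx":0,"wy":0,"wz":0},{"fingers":1,"x":0,"y":0,"z":0.9,"wx":0,"wy":0,"wz":0},{"fingers":1,"x":0,"y":0,"z":0.3,"wx":0,"wy":0,"wz":0},{"fingers":1,"x":0,"y":0,"z":0,"wx":0,"wy":0,"wz":0}]'|grep -E "pos|force|gap"
python3 - <<'E'
from h import *
plan(479.3,223.2,23.3,-7.8)
E
```

```text
position: [583.0, -10.2, 96.1]
position: [531.4, 107.2, 96.2]
position: [479.8, 224.6, 96.3]
position: [480.3, 222.8, 32.9]
ft_force: [0.6, -0.7, -0.5]
finger_gap: 45.0
finger_force: 61.3
t 22.88 pos [480.3 222.8  32.9] turn units [-0.    0.   -0.01] shift units [ 0.01 -0.04  0.32] F [ 0.56 -0.66 -0.54] gap 45.0 ff 61.3 q7 -0.37
```

```bash
python3 -m handwheel '[{"fingers":1,"x":0,"y":0,"z":0.2,"wx":0,"wy":0,"wz":0},{"fingers":1,"x":0,"y":0,"z":0.12,"wx":0,"wy":0,"wz":0},{"fingers":1,"x":0,"y":0,"z":0,"wx":0,"wy":0,"wz":0},{"fingers":1,"x":0,"y":0,"z":0,"wx":0,"wy":0,"wz":0}]'|grep -E "pos|ft"
python3 -m handwheel '[{"fingers":1,"x":0,"y":0,"z":0.03,"wx":0,"wy":0,"wz":0},{"fingers":1,"x":0,"y":0,"z":0,"wx":0,"wy":0,"wz":0}]'|grep -E "pos|ft"
```

```text
position: [480.2, 223.7, 23.6]
ft_force: [-0.8, -0.2, -0.2]
position: [480.1, 223.6, 22.5]
ft_force: [-0.4, 0.3, -1.0]
```

```bash
python3 -m handwheel '[{"fingers":1,"x":0,"y":0,"z":0.03,"wx":0,"wy":0,"wz":0},{"fingers":1,"x":0,"y":0,"z":0,"wx":0,"wy":0,"wz":0}]'|grep -E "pos|ft"
```

```text
position: [480.2, 223.7, 22.4]
ft_force: [-1.4, -0.3, 7.7]
```

```bash
python3 -m handwheel '[{"fingers":0,"x":0,"y":0,"z":0,"wx":0,"wy":0,"wz":0},{"fingers":-1,"x":0,"y":0,"z":0,"wx":0,"wy":0,"wz":0},{"fingers":-1,"x":0,"y":0,"z":0,"wx":0,"wy":0,"wz":0},{"fingers":-1,"x":0,"y":0,"z":-0.3,"wx":0,"wy":0,"wz":0},{"fingers":-1,"x":0,"y":0,"z":-1,"wx":0,"wy":0,"wz":0}]'|grep -E "pos|force|gap"
python3 -m handwheel '[{"fingers":-1,"x":0,"y":0,"z":-1,"wx":0,"wy":0,"wz":0},{"fingers":-1,"x":0,"y":0,"z":-1,"wx":0,"wy":0,"wz":0},{"fingers":-1,"x":0,"y":0,"z":0,"wx":0,"wy":0,"wz":-1},{"fingers":-1,"x":0,"y":0,"z":0,"wx":0,"wy":0,"wz":0}]'|grep pos
python3 - <<'E'
from h import *
plan(628.7,120.1,120,2.2)
E
```

```text
position: [478.9, 223.0, 60.2]
ft_force: [0.4, 0.3, -0.2]
finger_gap: 85.4
finger_force: 0.0
position: [480.3, 223.7, 121.4]
t 25.00 pos [480.3 223.7 121.4] turn units [ 0.   -0.01 -0.02] shift units [-3.64  4.81  0.05] F [ 0.59 -0.7   0.43] gap 85.5 ff 0.0 q7 -0.29
```

```bash
python3 -m handwheel '[{"fingers":-1,"x":-0.73,"y":0.96,"z":0,"wx":0,"wy":0,"wz":0},{"fingers":-1,"x":-0.73,"y":0.96,"z":0,"wx":0,"wy":0,"wz":0},{"fingers":-1,"x":-0.73,"y":0.96,"z":0,"wx":0,"wy":0,"wz":0},{"fingers":-1,"x":-0.73,"y":0.96,"z":0,"wx":0,"wy":0,"wz":0},{"fingers":-1,"x":-0.73,"y":0.96,"z":0,"wx":0,"wy":0,"wz":0}]'|grep pos
python3 -m handwheel '[{"fingers":-1,"x":0,"y":0,"z":0,"wx":0,"wy":0,"wz":0},{"fingers":-1,"x":0,"y":0,"z":0,"wx":0,"wy":0,"wz":0}]'|grep -E "pos"
python3 - <<'E'
from h import *
plan(628.7,120.1,18,2.2)
E
```

```text
position: [628.5, 118.8, 120.0]
position: [627.2, 119.9, 119.9]
t 25.88 pos [627.2 119.9 119.9] turn units [-0.01 -0.   -0.02] shift units [0.   0.05 3.4 ] F [-0.07  0.38  0.67] gap 85.3 ff 0.0 q7 0.02
```

```bash
python3 -m handwheel '[{"fingers":-1,"x":0,"y":0.05,"z":0.9,"wx":0,"wy":0,"wz":0},{"fingers":-1,"x":0,"y":0,"z":0.9,"wx":0,"wy":0,"wz":0},{"fingers":-1,"x":0,"y":0,"z":0.9,"wx":0,"wy":0,"wz":0},{"fingers":-1,"x":0,"y":0,"z":0.7,"wx":0,"wy":0,"wz":0},{"fingers":-1,"x":0,"y":0,"z":0,"wx":0,"wy":0,"wz":0}]'|grep -E "pos|force|gap"
python3 -m handwheel '[{"fingers":1,"x":0,"y":0,"z":0,"wx":0,"wy":0,"wz":0},{"fingers":1,"x":0,"y":0,"z":0,"wx":0,"wy":0,"wz":0},{"fingers":1,"x":0,"y":0,"z":0,"wx":0,"wy":0,"wz":0},{"fingers":1,"x":0,"y":0,"z":0,"wx":0,"wy":0,"wz":0},{"fingers":1,"x":0,"y":0,"z":0,"wx":0,"wy":0,"wz":0}]' 80 |grep -E "pos|force|gap"
python3 -m handwheel '[{"fingers":1,"x":0,"y":0,"z":-0.3,"wx":0,"wy":0,"wz":0},{"fingers":1,"x":0,"y":0,"z":-1,"wx":0,"wy":0,"wz":0},{"fingers":1,"x":0,"y":0,"z":-1,"wx":0,"wy":0,"wz":0},{"fingers":1,"x":0,"y":0,"z":-0.4,"wx":0,"wy":0,"wz":0},{"fingers":1,"x":0,"y":0,"z":0,"wx":0,"wy":0,"wz":0}]'|grep -E "pos|force|gap"
python3 - <<'E'
from h import *
plan(468.5,-261.9,32,2.2)
E
```

```text
position: [627.6, 120.3, 16.9]
ft_force: [-0.6, -0.4, -0.5]
finger_gap: 85.3
finger_force: 0.0
position: [630.5, 119.7, 19.8]
ft_force: [-1.3, 0.3, 5.9]
finger_gap: 33.7
finger_force: 79.4
position: [629.7, 119.7, 100.0]
ft_force: [-0.4, 0.1, -2.3]
finger_gap: 33.2
finger_force: 79.6
t 27.75 pos [629.7 119.7 100. ] turn units [ 0.   -0.   -0.01] shift units [-12.5   -5.86   2.27] F [-0.41  0.13 -2.32] gap 33.2 ff 79.6 q7 0.04
```

```bash
for i in 1 2; do python3 -m handwheel '[{"fingers":1,"x":-0.89,"y":-0.42,"z":0,"wx":0,"wy":0,"wz":0},{"fingers":1,"x":-0.89,"y":-0.42,"z":0,"wx":0,"wy":0,"wz":0},{"fingers":1,"x":-0.89,"y":-0.42,"z":0,"wx":0,"wy":0,"wz":0},{"fingers":1,"x":-0.89,"y":-0.42,"z":0,"wx":0,"wy":0,"wz":0},{"fingers":1,"x":-0.89,"y":-0.42,"z":0,"wx":0,"wy":0,"wz":0}]'|grep -E "pos";done
python3 -m handwheel '[{"fingers":1,"x":-0.89,"y":-0.42,"z":0,"wx":0,"wy":0,"wz":0},{"fingers":1,"x":-0.89,"y":-0.42,"z":0,"wx":0,"wy":0,"wz":0},{"fingers":1,"x":-0.89,"y":-0.42,"z":0,"wx":0,"wy":0,"wz":0},{"fingers":1,"x":-0.89,"y":-0.42,"z":0,"wx":0,"wy":0,"wz":0},{"fingers":1,"x":0,"y":0,"z":0,"wx":0,"wy":0,"wz":0}]'|grep -E "pos"
python3 -m handwheel '[{"fingers":1,"x":0,"y":0,"z":0.9,"wx":0,"wy":0,"wz":0},{"fingers":1,"x":0,"y":0,"z":0.9,"wx":0,"wy":0,"wz":0},{"fingers":1,"x":0,"y":0,"z":0.3,"wx":0,"wy":0,"wz":0},{"fingers":1,"x":0,"y":0,"z":0,"wx":0,"wy":0,"wz":0}]'|grep -E "pos|force|gap"
python3 - <<'E'
from h import *
plan(468.5,-261.9,24,2.2)
im=imaging.snapshot("side");cv2.imwrite("pics/r1.png",cv2.resize(im[200:350,200:360],(640,600))[:,:,::-1])
E
```

```text
position: [569.8, -16.9, 98.0]
position: [511.9, -152.4, 98.1]
position: [464.6, -262.8, 98.5]
position: [466.8, -259.8, 35.8]
ft_force: [0.6, 0.3, -0.5]
finger_gap: 33.3
finger_force: 79.7
t 30.12 pos [ 466.8 -259.8   35.8] turn units [-0.01 -0.01 -0.  ] shift units [-0.07  0.05  0.39] F [ 0.63  0.32 -0.48] gap 33.3 ff 79.7 q7 0.80
```

View pics/r1.png

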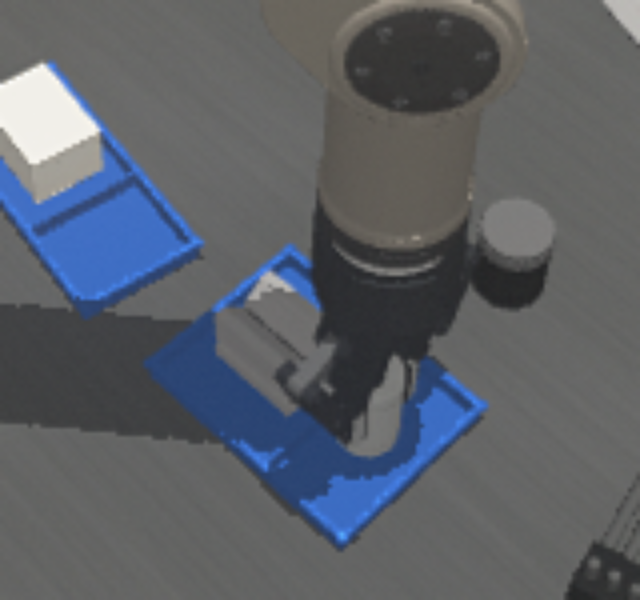

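The bar (375,430) is over the narrow pocket, and the V-block is groove-up in the wide one. Lower it.

```bash
python3 -m handwheel '[{"fingers":1,"x":-0.07,"y":0.05,"z":0.2,"wx":0,"wy":0,"wz":0},{"fingers":1,"x":0,"y":0,"z":0.18,"wx":0,"wy":0,"wz":0},{"fingers":1,"x":0,"y":0,"z":0,"wx":0,"wy":0,"wz":0},{"fingers":1,"x":0,"y":0,"z":0,"wx":0,"wy":0,"wz":0}]'|grep -E "pos|ft"
python3 -m handwheel '[{"fingers":1,"x":0,"y":0,"z":0.03,"wx":0,"wy":0,"wz":0},{"fingers":1,"x":0,"y":0,"z":0,"wx":0,"wy":0,"wz":0}]'|grep -E "pos|ft"
```

```text
position: [468.8, -262.6, 25.3]
ft_force: [0.9, -0.4, -1.9]
position: [468.7, -262.5, 24.3]
ft_force: [0.2, -0.2, -3.3]
```

```bash
python3 -m handwheel '[{"fingers":1,"x":0,"y":0,"z":0.02,"wx":0,"wy":0,"wz":0},{"fingers":1,"x":0,"y":0,"z":0,"wx":0,"wy":0,"wz":0}]'|grep -E "pos|ft"
```

```text
position: [468.7, -262.5, 23.6]
ft_force: [-0.0, 0.4, -1.5]
```

```bash
for i in 1 2; do python3 -m handwheel '[{"fingers":1,"x":0,"y":0,"z":0.02,"wx":0,"wy":0,"wz":0},{"fingers":1,"x":0,"y":0,"z":0,"wx":0,"wy":0,"wz":0}]'|grep -E "pos|ft"; done
```

```text
position: [468.7, -262.5, 23.0]
ft_force: [-0.6, 0.1, -0.7]
position: [468.7, -262.6, 22.8]
ft_force: [-0.8, 0.5, 2.9]
```

Contact. Release and go to tin 2.

```bash
python3 -m handwheel '[{"fingers":0,"x":0,"y":0,"z":0,"wx":0,"wy":0,"wz":0},{"fingers":-1,"x":0,"y":0,"z":0,"wx":0,"wy":0,"wz":0},{"fingers":-1,"x":0,"y":0,"z":0,"wx":0,"wy":0,"wz":0},{"fingers":-1,"x":0,"y":0,"z":-0.3,"wx":0,"wy":0,"wz":0},{"fingers":-1,"x":0,"y":0,"z":-1,"wx":0,"wy":0,"wz":0}]'|grep -E "pos|force|gap"
python3 -m handwheel '[{"fingers":-1,"x":0,"y":0,"z":-1,"wx":0,"wy":0,"wz":0},{"fingers":-1,"x":0,"y":0,"z":-1,"wx":0,"wy":0,"wz":0},{"fingers":-1,"x":0,"y":0,"z":0,"wx":0,"wy":0,"wz":1},{"fingers":-1,"x":0,"y":0,"z":0,"wx":0,"wy":0,"wz":0}]'|grep pos
python3 - <<'E'
from h import *
plan(612.2,-238.7,120,-7.8)
E
```

```text
position: [467.6, -262.0, 61.1]
ft_force: [1.2, -0.3, 1.3]
finger_gap: 85.4
finger_force: 0.0
position: [468.9, -262.6, 122.2]
t 32.80 pos [ 468.9 -262.6  122.2] turn units [0.01 0.   0.  ] shift units [1.44 4.62 0.07] F [ 0.22  0.47 -0.03] gap 85.5 ff 0.0 q7 0.56
```

```bash
python3 -m handwheel '[{"fingers":-1,"x":0.29,"y":0.92,"z":0,"wx":0,"wy":0,"wz":0},{"fingers":-1,"x":0.29,"y":0.92,"z":0,"wx":0,"wy":0,"wz":0},{"fingers":-1,"x":0.29,"y":0.92,"z":0,"wx":0,"wy":0,"wz":0},{"fingers":-1,"x":0.29,"y":0.92,"z":0,"wx":0,"wy":0,"wz":0},{"fingers":-1,"x":0.29,"y":0.92,"z":0,"wx":0,"wy":0,"wz":0}]'|grep pos
python3 -m handwheel '[{"fingers":-1,"x":0,"y":0,"z":0,"wx":0,"wy":0,"wz":0},{"fingers":-1,"x":0,"y":0,"z":0,"wx":0,"wy":0,"wz":0}]'|grep -E "pos"
python3 - <<'E'
from h import *
plan(612.2,-238.7,14,-7.8)
E
```

```text
position: [611.8, -238.0, 120.9]
position: [610.2, -238.8, 120.9]
t 33.67 pos [ 610.2 -238.8  120.9] turn units [-0.01  0.   -0.  ] shift units [0.01 0.07 3.56] F [-0.53 -0.34 -0.72] gap 85.7 ff 0.0 q7 0.46
```

```bash
python3 -m handwheel '[{"fingers":-1,"x":0,"y":0.07,"z":0.9,"wx":0,"wy":0,"wz":0},{"fingers":-1,"x":0,"y":0,"z":0.9,"wx":0,"wy":0,"wz":0},{"fingers":-1,"x":0,"y":0,"z":0.9,"wx":0,"wy":0,"wz":0},{"fingers":-1,"x":0,"y":0,"z":0.84,"wx":0,"wy":0,"wz":0},{"fingers":-1,"x":0,"y":0,"z":0,"wx":0,"wy":0,"wz":0}]'|grep -E "pos|force|gap"
python3 -m handwheel '[{"fingers":1,"x":0,"y":0,"z":0,"wx":0,"wy":0,"wz":0},{"fingers":1,"x":0,"y":0,"z":0,"wx":0,"wy":0,"wz":0},{"fingers":1,"x":0,"y":0,"z":0,"wx":0,"wy":0,"wz":0},{"fingers":1,"x":0,"y":0,"z":0,"wx":0,"wy":0,"wz":0},{"fingers":1,"x":0,"y":0,"z":0,"wx":0,"wy":0,"wz":0}]' 80 |grep -E "pos|force|gap"
python3 -m handwheel '[{"fingers":1,"x":0,"y":0,"z":-0.3,"wx":0,"wy":0,"wz":0},{"fingers":1,"x":0,"y":0,"z":-1,"wx":0,"wy":0,"wz":0},{"fingers":1,"x":0,"y":0,"z":-1,"wx":0,"wy":0,"wz":0},{"fingers":1,"x":0,"y":0,"z":-0.4,"wx":0,"wy":0,"wz":0},{"fingers":1,"x":0,"y":0,"z":0,"wx":0,"wy":0,"wz":0}]'|grep -E "pos|force|gap"
for i in 1 2 3; do python3 -m handwheel '[{"fingers":1,"x":0,"y":0,"z":0,"wx":0,"wy":0,"wz":0}]'|grep ft;done
python3 - <<'E'
from h import *
plan(447.4,-57.4,30,-7.8)
E
```

```text
position: [610.6, -238.4, 13.4]
ft_force: [-0.4, -1.3, 1.2]
finger_gap: 85.0
finger_force: 0.0
position: [614.0, -239.3, 17.0]
ft_force: [-1.1, 0.5, 6.6]
finger_gap: 44.7
finger_force: 82.2
position: [613.7, -238.5, 96.6]
ft_force: [-0.3, 0.7, -3.3]
finger_gap: 44.7
finger_force: 82.2
ft_force: [-0.5, 0.1, -4.8]
ft_force: [-0.3, -0.3, -3.8]
ft_force: [-0.5, 0.1, -4.1]
t 35.92 pos [ 613.  -238.5   95.4] turn units [-0.01 -0.   -0.01] shift units [ 5.23 -6.29  2.18] F [-0.46  0.12 -4.05] gap 44.4 ff 82.2 q7 0.48
```

Tin 2 weighs about 4 N, so it is the full one. Take it to the long tray's narrow pocket.

```bash
python3 -m handwheel '[{"fingers":1,"x":0.65,"y":-0.79,"z":0,"wx":0,"wy":0,"wz":0},{"fingers":1,"x":0.65,"y":-0.79,"z":0,"wx":0,"wy":0,"wz":0},{"fingers":1,"x":0.65,"y":-0.79,"z":0,"wx":0,"wy":0,"wz":0},{"fingers":1,"x":0.65,"y":-0.79,"z":0,"wx":0,"wy":0,"wz":0}]'|grep -E "pos"
python3 -m handwheel '[{"fingers":1,"x":0.65,"y":-0.79,"z":0,"wx":0,"wy":0,"wz":0},{"fingers":1,"x":0.65,"y":-0.79,"z":0,"wx":0,"wy":0,"wz":0},{"fingers":1,"x":0.65,"y":-0.79,"z":0,"wx":0,"wy":0,"wz":0},{"fingers":1,"x":0.65,"y":-0.79,"z":0,"wx":0,"wy":0,"wz":0},{"fingers":1,"x":0,"y":0,"z":0,"wx":0,"wy":0,"wz":0}]'|grep -E "pos"
python3 -m handwheel '[{"fingers":1,"x":0,"y":0,"z":0.9,"wx":0,"wy":0,"wz":0},{"fingers":1,"x":0,"y":0,"z":0.9,"wx":0,"wy":0,"wz":0},{"fingers":1,"x":0,"y":0,"z":0.35,"wx":0,"wy":0,"wz":0},{"fingers":1,"x":0,"y":0,"z":0,"wx":0,"wy":0,"wz":0}]'|grep -E "pos|force|gap"
python3 - <<'E'
from h import *
plan(447.4,-57.4,20.5,-7.8)
im=imaging.snapshot("side");cv2.imwrite("pics/t2.png",cv2.resize(im[180:330,180:340],(640,600))[:,:,::-1])
E
```

```text
position: [529.5, -147.8, 96.2]
position: [445.1, -56.4, 95.9]
position: [447.1, -58.8, 31.6]
ft_force: [0.4, 0.4, -3.1]
finger_gap: 44.2
finger_force: 82.7
t 37.55 pos [447.1 -58.8  31.6] turn units [-0.    0.   -0.01] shift units [0.05 0.   0.37] F [ 0.37  0.44 -3.09] gap 44.2 ff 82.7 q7 0.23
```

View pics/t2.png

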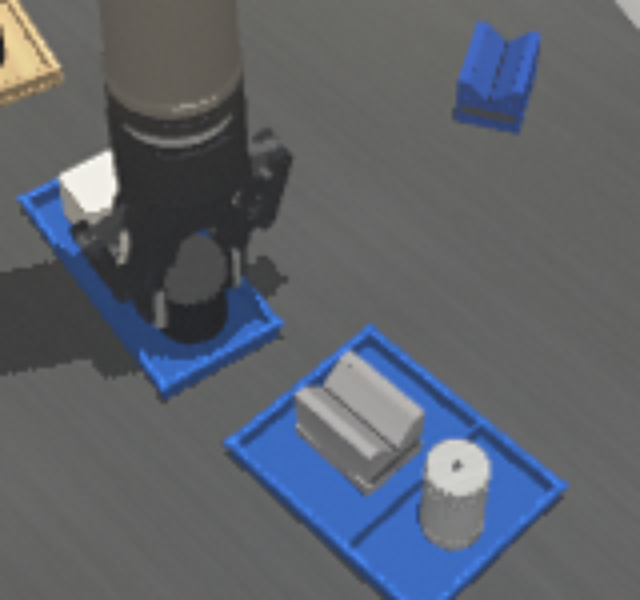

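The V-block (360,420) and bar (455,495) stand upright in their pockets, and the tin (195,300) is over the narrow pocket. Lower it.

```bash
python3 -m handwheel '[{"fingers":1,"x":0.04,"y":0,"z":0.2,"wx":0,"wy":0,"wz":0},{"fingers":1,"x":0,"y":0,"z":0.17,"wx":0,"wy":0,"wz":0},{"fingers":1,"x":0,"y":0,"z":0,"wx":0,"wy":0,"wz":0},{"fingers":1,"x":0,"y":0,"z":0,"wx":0,"wy":0,"wz":0}]'|grep -E "pos|ft"
python3 -m handwheel '[{"fingers":1,"x":0,"y":0,"z":0.02,"wx":0,"wy":0,"wz":0},{"fingers":1,"x":0,"y":0,"z":0,"wx":0,"wy":0,"wz":0}]'|grep -E "pos|ft"
```

```text
position: [447.3, -57.0, 20.8]
ft_force: [0.5, 0.2, -3.4]
position: [447.2, -56.9, 20.1]
ft_force: [-0.2, 0.5, -3.0]
```

```bash
python3 -m handwheel '[{"fingers":1,"x":0,"y":0,"z":0.02,"wx":0,"wy":0,"wz":0},{"fingers":1,"x":0,"y":0,"z":0,"wx":0,"wy":0,"wz":0}]'|grep -E "pos|ft"
```

```text
position: [447.3, -56.9, 20.0]
ft_force: [-2.6, 0.6, 5.5]
```

Contact. Release, rise, move the arm aside to the left and look.

```bash
python3 -m handwheel '[{"fingers":0,"x":0,"y":0,"z":0,"wx":0,"wy":0,"wz":0},{"fingers":-1,"x":0,"y":0,"z":0,"wx":0,"wy":0,"wz":0},{"fingers":-1,"x":0,"y":0,"z":0,"wx":0,"wy":0,"wz":0},{"fingers":-1,"x":0,"y":0,"z":-0.3,"wx":0,"wy":0,"wz":0},{"fingers":-1,"x":0,"y":0,"z":-1,"wx":0,"wy":0,"wz":0}]'|grep -E "pos|force|gap"
for i in 1 2; do python3 -m handwheel '[{"fingers":-1,"x":0.2,"y":0.5,"z":-1,"wx":0,"wy":0,"wz":0},{"fingers":-1,"x":0.2,"y":0.5,"z":-1,"wx":0,"wy":0,"wz":0},{"fingers":-1,"x":0.9,"y":0.1,"z":-0.3,"wx":0,"wy":0,"wz":0},{"fingers":-1,"x":0.9,"y":0.1,"z":0,"wx":0,"wy":0,"wz":0},{"fingers":-1,"x":0.9,"y":0.1,"z":0,"wx":0,"wy":0,"wz":0}]'|grep pos; done
for i in 1 2; do python3 -m handwheel '[{"fingers":-1,"x":0.9,"y":0,"z":0,"wx":0,"wy":0,"wz":0},{"fingers":-1,"x":0.9,"y":0,"z":0,"wx":0,"wy":0,"wz":0},{"fingers":-1,"x":0.9,"y":0,"z":0,"wx":0,"wy":0,"wz":0},{"fingers":-1,"x":0.9,"y":-0.3,"z":0,"wx":0,"wy":0,"wz":0},{"fingers":-1,"x":0.9,"y":-0.3,"z":0,"wx":0,"wy":0,"wz":0}]'|grep pos; done
python3 - <<'E'
from h import *
for n in("top","side"):
    im=imaging.snapshot(n)
    c=im[165:285,70:400] if n=="top" else im[110:350,100:400]
    cv2.imwrite(f"pics/f_{n}.png",cv2.resize(c,(792,288) if n=="top" else (750,600),interpolation=cv2.INTER_CUBIC)[:,:,::-1])
E
```

```text
position: [446.1, -57.0, 58.4]
ft_force: [0.8, 1.4, 0.7]
finger_gap: 85.6
finger_force: 0.0
position: [499.0, 30.6, 128.3]
position: [550.2, 117.5, 197.1]
position: [550.5, 254.3, 196.4]
position: [551.7, 390.5, 196.3]
```

View pics/f_top.png

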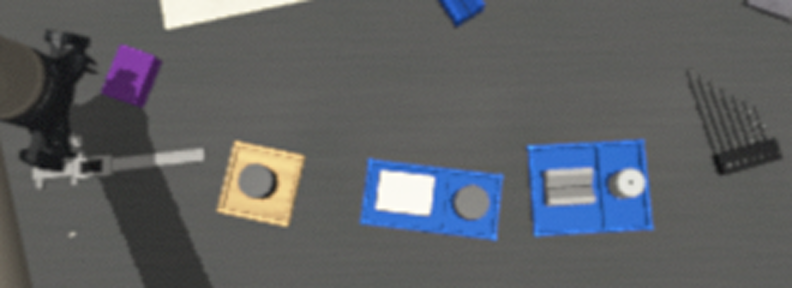

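View pics/f_side.png

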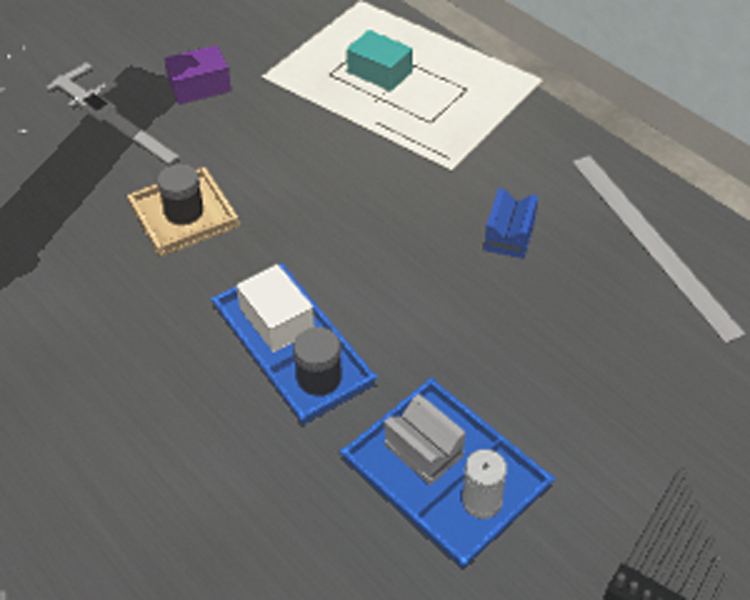

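All five pieces stand upright inside their pockets: tin (258,182) in the box, block (405,193) and tin (472,203) in the long tray, V-block (570,186) and bar (628,184) in the square tray. Their contact heights match the floors (+3 mm, +6 mm in the box). Caliper and hex keys have not moved.

```bash
python3 -c "
from workcell import env
print(env.hand_in())"
```

```text
the job is handed in; nothing more can be done
None
```

The job is handed in, but no verdict came back. The block and full tin (about 4 N) are in the long tray, the V-block and bar are in the squarer tray, and the empty tin (about 0.6 N) is in the refill box. All of them look upright in the last pictures, the caliper and hex keys look unmoved, and it took about 41 s of the 122 s allowed.

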